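# Roll the cold drink bottle onto the cork mat

## Task

The cold aluminium drink bottle lying on the bare kauri will leave a mark: with your fingertips on top of it, roll it over onto the cork mat and stop it there, lying along the mat with no part of it hanging over the mat's edges. Do not grip, lift or tip it up, and keep your fingers on its upper half. Leave everything else on the sideboard where it is, and come away leaving the bottle at rest.

Things in the scene. Friction and masses are not known exactly. Their poses are not given: they have to be found in the camera images.
- bottle: Silver drink bottle, capped, lying on its side; 0.22 to 0.45 kg. Plain cylindrical barrel 72 mm in diameter, 150 long; then shoulder, black cap (52 diameter), carry loop: 232 in all. Origin: on the axis at mid-barrel, 36 mm above what it lies on. x runs along the axis to the cap (foot -75, loop tip +157), at the start away from the robot; y, z turn with it as it rolls, z up at the start.
- bottle_foot_end (a point): Centre of the bottle's flat foot, on its axis, 75 mm behind the origin: one end of the barrel. The bottle rolls without slipping on wood and cork. A fingertip on top that does not slip moves twice as far as the bottle. Let go while rolling, it coasts to a stop: about 15 mm from 0.1 m/s, four times that from double the speed.
- bottle_shoulder_end (a point): Point on the bottle's axis at the barrel's other end, 75 mm ahead of the origin, where the shoulder begins. At the start the bottle lies beside a long side of the mat, within 0.08 rad of parallel to it, its axis 150 to 190 mm from the mat's middle line.
- mat: Cork mat with a narrow dark binding, 290 mm (its x) by 140 mm (its y), lying fixed on the wood, so thin (1 mm) that there is no step to climb and the bottle lies at the same height on it as beside it. Origin: its centre, on the wood. x runs along its length, roughly away from the robot; y across it, roughly to the robot's left; the bottle starts on its +y or its -y side.
- bowl: White porcelain bowl, 132 mm across the rim and 52 mm high, standing on the side of the mat opposite to the bottle, its centre 150 to 190 mm from the mat's middle line. Origin: centre of its underside. To be left alone.
- tumbler: Glass tumbler standing upside down, 98 mm high and 74 mm across, beyond the mat's far end. Origin: centre of its underside on the wood. To be left alone.
- hairbrush: Black plastic hairbrush lying bristles up, 235 mm long, 66 mm wide and 40 mm high, to the right of the mat, its head pointing away from the robot. Origin: where the handle meets the head, on the wood. To be left alone.
- candle: Candle in an amber glass, 72 mm across and 85 mm high, at the left. Origin: centre of its underside. To be left alone.
- remote: Grey remote control, 170 by 46 by 18 mm, lying flat at the far right, beyond the hairbrush. Origin: centre of its underside. To be left alone.
- succulent: Small succulent in a terracotta pot, 92 mm across and about 120 mm high, at the far left. Origin: centre of its underside. To be left alone.
Not all that is in view belongs to the job. Of the things like the bottle, leave any that is green or red; of the rest the larger one is meant.

How it is judged:
By the outcome, as a careful person would: the job done as asked, in the order asked, and still so for the second after the job is handed in, with the robot touching nothing.
It also fails if it takes over 48 s, if anything falls off the work surface, if the arm or the gripper's body presses on something with over 40 N, if the wrist force passes 120 N, or if a joint passes its speed limit or range.

## Robot

A 6-joint arm with a two-finger parallel gripper is mounted at the origin on the work surface. World frame = base frame: x ahead of the robot, y to its left, z up, the work surface at z = 0. Lengths are in m, angles in rad, forces in N, time in s.
With the tool pointing down it reaches from about 0.35 to 0.95 m from the base axis. Payload 17.4 kg.
Tool frame: the origin (TCP) lies at the very end of the fingers, on their centre line; the grasp point (between the pads) lies 19 mm behind it (ctrl.pinch_z is the distance from the TCP to the grasp point, in m); z points along the fingers, y is the line along which they close (so a half turn about z gives the same grasp; the last joint's range is limited). The gripper opens to 93 mm and grips with 3 to 60 N. Pads are 15 mm wide; open, the fingers measure 128 mm over their backs; the gripper's body (75 mm by 188 mm) begins 65 mm behind the grasp point.
Start: joints at [1.261, 0.116, 1.442, -0, 1.584, -0.038], TCP at [0.181, 0.65, 0.219] pointing down, gripper open.
Joint ranges: [-2.83, 2.83], [-0.83, 2.19], [0.07, 2.5], [-1.14, 4.28], [0.01, 3], [-2.97, 2.97]. Speed limits (rad/s): [1.89, 1.89, 2.22, 3.14, 3.14, 3.14].

## Interface

Orientations are given as a unit quaternion [w, x, y, z].
In Python, from cell import ctrl gives the robot as it stands.
- The arm moves only by the tool move_arm, never from a script. Its argument "motion" is a list of rows, each a list of 2 entries, a list of its own where there are three numbers: the shift along the tool's x, y, z in cm, then the turn, a rotation vector about the tool's x, y, z in degrees. In form: [[[x, y, z], [rx, ry, rz]], ...]. A call has 1 to 5 rows; each row is the pose to reach, as a shift and turn from the pose commanded when the call began, along the tool's axes at that moment; what a row does not reach only later rows make up. A row lasts 1/10 s, in which the tool goes at most 50 mm and 8.59 degrees, less where a joint would pass 70% of its speed; a pose out of reach is approached as far as the arm can. A call with a gripper value outside its range is refused whole. "grip" is the opening in per cent of the stroke, from 0 (shut) to 100 (fully open), set as the call begins (left out, the last holds). The fingers move at their own pace and stop on an object; "grip_force" is the grip in N (left out, the last holds). Time passes only in rows, so rows that repeat a pose let the fingers close. It gives the time, the measured TCP pose, the force, the opening and the grip force at its end, in the units of the state.
- ctrl.get_state(): the state, without advancing time (a new reading comes with each control period).
- ctrl.snapshot(name): name is "side" or "top"; returns a dict with "pixels" (480x640x3 uint8, red, green, blue), "fx", "fy", "cx", "cy" (pixels), "k1" (the pictures are not rectified: a ray, as slopes to the right and down, at radius r is drawn at 1 + k1 r^2 times it, then the intrinsics apply), "position" and "orientation" of the camera in the world. Camera axes: x right, y down, z forward; pixel columns grow to the right and rows downward; lengths in m; the calibration is good to about 2 mm. A picture is of the moment at which its call begins. There is no depth.
- ctrl.sign_off(): hands the job in; it is judged then, once.
The state is a dict: "clock": time; "joint_positions": joint angles; "joint_vel": joint speeds; "joint_torque": joint torques, N m; "ee_pos": TCP position; "eef_rot": TCP orientation; "ft_force": force on the tool from outside, world axes, zero at the start; "ft_torque": the same for the moment, N m; "width": opening from 0.0 (shut) to 1.0 (fully open); "grasp_force": force on a finger pad.
Only numpy, scipy, OpenCV 4.12 (cv2) and the standard library are available. Lean on these libraries where they do the work, as an engineer would, in place of code of your own. Each camera call takes 0.05 s, during which the arm holds its last target. There are 200 camera calls.

## Working session

There is one attempt and no reset: what is moved stays moved. The work goes in short steps, Python scripts to look and compute and a tool call to move; the robot and the scene stay as the last step left them, time stands still between calls to the robot, and variables do not carry over. Pictures are saved under pics/ and viewed, at most 10 in all, crops included, and the job is handed in when it is done.

Besides the shell and the picture viewer there is one more tool, called after ">>>" as a command line: name --argument value ..., lists and objects as JSON in quotes. move_arm: Moves the arm, as the interface text tells. Its arguments: {"type":"object","properties":{"motion":{"type":"array","items":{"type":"array"}},"grip":{"type":"number"},"grip_force":{"type":"number"}},"required":["motion"]}

```bash
mkdir -p pics; cat > h.py <<'E'
import numpy as np, cv2
from scipy.spatial.transform import Rotation as R
from cell import ctrl
def snap(n,f=None):
    s=ctrl.snapshot(n)
    if f: cv2.imwrite('pics/'+f,s['pixels'][:,:,::-1])
    return s
def rays(s,uv):
    K=np.array([[s['fx'],0,s['cx']],[0,s['fy'],s['cy']],[0,0,1.]])
    d=cv2.undistortPoints(np.array(uv,float).reshape(-1,1,2),K,np.array([s['k1'],0,0,0.]),None,None,None).reshape(-1,2)
    q=s['orientation']; r=R.from_quat([q[1],q[2],q[3],q[0]])
    return np.array(s['position']),r.apply(np.c_[d,np.ones(len(d))])
def plane(s,uv,z):
    p,d=rays(s,uv); return p+d*((z-p[2])/d[:,2])[:,None]
E
python3 - <<'E'
from h import *
for n in('top','side'):
    s=snap(n,n+'0.png'); print(n,{k:v for k,v in s.items() if k!='pixels'})
st=ctrl.get_state();print(st)
E
```

```text
top {'fx': 500.7559816794291, 'fy': 500.7559816794291, 'cx': 319.2924319867559, 'cy': 232.52753460704378, 'k1': -0.1086451377871039, 'position': array([ 0.32535991, -0.04048864,  1.64512844]), 'orientation': array([-0.04749085,  0.71166446, -0.69952382,  0.04409933])}
side {'fx': 617.2476205376362, 'fy': 617.2476205376362, 'cx': 310.32677368484866, 'cy': 244.21644341618372, 'k1': 0.009950048986936926, 'position': array([ 0.1522485 , -1.14634447,  1.33687108]), 'orientation': array([-0.35063418,  0.92340068, -0.14606405,  0.05524615])}
{'clock': 0.1, 'joint_positions': array([ 1.26117416e+00,  1.16407910e-01,  1.44220544e+00, -2.70307210e-05,
        1.58401233e+00, -3.78039474e-02]), 'joint_vel': array([-0.00139815, -0.00103245, -0.00181883,  0.00117746, -0.00302612,
       -0.00066554]), 'joint_torque': array([ 2.67633164e-03, -7.22900677e+01, -6.23868084e+01,  7.82346376e-02,
        2.26622878e-02, -5.59587193e-05]), 'ee_pos': array([0.18118642, 0.65002756, 0.21799498]), 'eef_rot': array([-7.59640780e-05,  1.35491245e-01,  9.90778409e-01, -5.11077946e-04]), 'ft_force': array([ 0.22458536,  0.23696673, -0.23393724]), 'ft_torque': array([ 0.02180111, -0.02437187,  0.03477679]), 'grasp_force': 0.0, 'width': 1.0012930495165069}
```

View pics/top0.png

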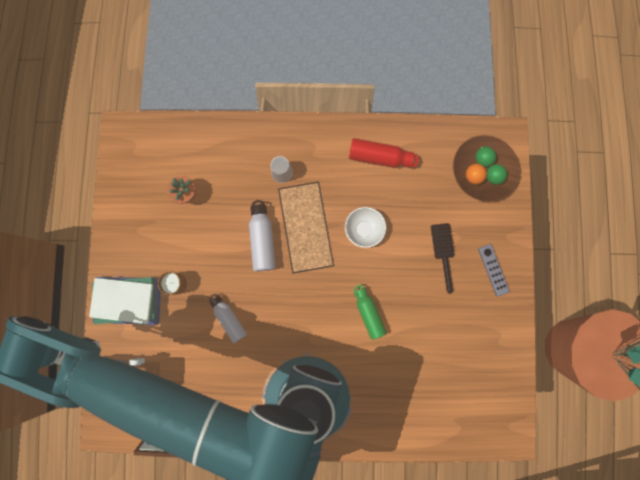

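View pics/side0.png

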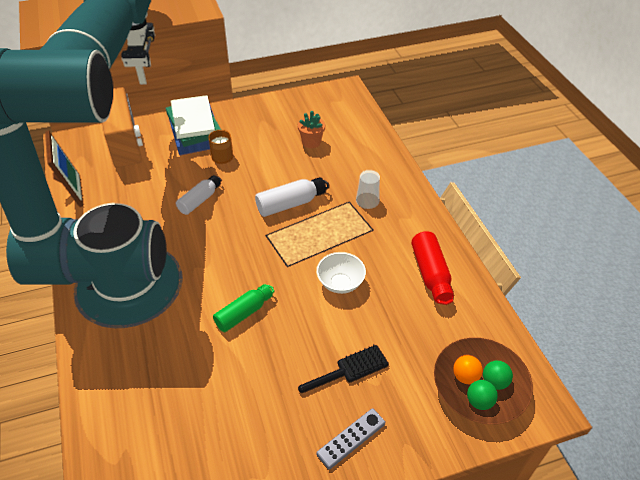

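The top view shows the large silver bottle with its foot at about (263,270) and cap at (259,207). It lies on the +y (left) side of the cork mat, whose corners are near (279,189), (319,182), (333,267) and (292,273). The bowl is at (366,228). The smaller grey bottle at (228,318) is a decoy. The side view agrees with this.

```bash
cat > meas.py <<'E'
from h import *
def mat(s):
    # edges of mat from cork mask
    im=s['pixels']; hsv=cv2.cvtColor(im,cv2.COLOR_RGB2HSV)
    m=cv2.inRange(hsv,(8,60,170),(25,150,255)); m[:170]=0;m[290:]=0;m[:,:270]=0;m[:,345:]=0
    m=cv2.morphologyEx(m,cv2.MORPH_CLOSE,np.ones((5,5)))
    c=max(cv2.findContours(m,0,2)[0],key=cv2.contourArea)
    P=plane(s,c.reshape(-1,2),0.001)[:,:2]
    r=cv2.minAreaRect(P.astype(np.float32)); b=cv2.boxPoints(r)
    return r,b
def bottle(s,box=(235,285,195,285)):
    im=s['pixels']; hsv=cv2.cvtColor(im,cv2.COLOR_RGB2HSV)
    m=cv2.inRange(hsv,(0,0,110),(180,60,255)); k=np.zeros_like(m);u0,u1,v0,v1=box;k[v0:v1,u0:u1]=255
    m=cv2.morphologyEx(m&k,cv2.MORPH_OPEN,np.ones((3,3)))
    c=max(cv2.findContours(m,0,2)[0],key=cv2.contourArea)
    P=plane(s,c.reshape(-1,2),0.036)[:,:2].astype(np.float32)
    return cv2.minAreaRect(P),cv2.boxPoints(cv2.minAreaRect(P)),m
E
python3 - <<'E'
from meas import *
s=snap('top')
r,b=mat(s);print('mat',r,'\n',b)
r2,b2,m=bottle(s);print('bot',r2,'\n',b2)
x=s['pixels'][150:300,200:400,::-1].copy()
x[m[150:300,200:400]>0]=(255,0,255)
cv2.imwrite('pics/c1.png',cv2.resize(x,None,fx=4,fy=4))
for u,v in((262,255),(262,225),(259,207),(300,230),(345,250)):print(cv2.cvtColor(s['pixels'],cv2.COLOR_RGB2HSV)[v,u])
E
```

```text
mat ((0.5520257949829102, 0.01140669733285904), (0.3992663025856018, 0.24975916743278503), 0.9052265286445618) 
 [[ 0.35044464  0.1331168 ]
 [ 0.35439047 -0.11661121]
 [ 0.7536069  -0.1103034 ]
 [ 0.7496611   0.1394246 ]]
bot ((0.502676248550415, 0.15701574087142944), (0.18532392382621765, 0.0722276121377945), 7.169071197509766) 
 [[0.4062318  0.18128322]
 [0.41524565 0.10962027]
 [0.59912074 0.13274826]
 [0.59010684 0.20441121]]
[158   5 208]
[168   7 182]
[10 72 74]
[ 14 111 186]
[ 13 137 190]
```

View pics/c1.png

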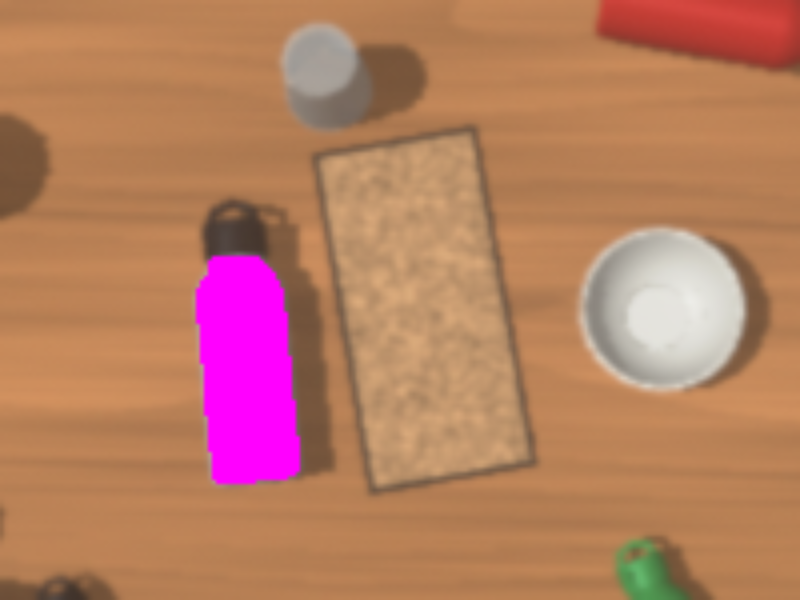

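The crop shows a clean silver mask on the barrel and shoulder, and sharp mat corners at crop pixels (317,156), (475,128), (535,463) and (372,491). From these I'll compute the frames and the roll distance.

```bash
cat > work.py <<'E'
from meas import *
def ends(s,box=(235,285,195,285)):
    r,b,m=bottle(s,box)
    vs,us=np.nonzero(m); vmax=vs.max()
    L,Rr=[],[]
    for v in range(vmax-35,vmax-5):
        u=us[vs==v]; L.append((u.min()-.5,v));Rr.append((u.max()+.5,v))
    A=plane(s,(np.array(L)+np.array(Rr))/2,0.036)[:,:2]
    vx,vy,x0,y0=cv2.fitLine(A.astype(np.float32),cv2.DIST_HUBER,0,.01,.01).ravel()
    d=np.array([vx,vy])*np.sign(vx)
    P=plane(s,np.c_[us,vs],0.036)[:,:2]-[x0,y0]
    w=np.linalg.norm(plane(s,L,.036)-plane(s,Rr,.036),axis=1).mean()
    foot=np.array([x0,y0])+d*np.percentile(P@d,0.5)
    return foot,d,w
E
python3 - <<'E'
from work import *
s=snap('top')
c=(np.array([(317,156),(475,128),(535,463),(372,491)])+.5)/4-.5+[200,150]
M=plane(s,c,0.001)[:,:2];print(M)
ctr=M.mean(0);mx=(M[0]+M[1]-M[2]-M[3]);mx/=np.linalg.norm(mx);my=np.array([-mx[1],mx[0]])
print('len',np.linalg.norm(M[0]-M[3]),np.linalg.norm(M[1]-M[2]),np.linalg.norm(M[0]-M[1]),'ctr',ctr,'ang',np.degrees(np.arctan2(mx[1],mx[0])))
f,d,w=ends(s);o=f+.075*d
print('foot',f,'d',d,np.degrees(np.arctan2(d[1],d[0])),'w',w,'origin',o)
print('in mat: foot',(f-ctr)@mx,(f-ctr)@my,'loop',(f+.232*d-ctr)@mx,(f+.232*d-ctr)@my)
# roll: perpendicular to d; distance so mid of overall sits at mat y=0
n=np.array([-d[1],d[0]]); mid=f+.116*d
t=((mid-ctr)@my)/(n@my); e=f-n*t
print('roll',t,'final foot',(e-ctr)@mx,(e-ctr)@my,'loop',(e+.232*d-ctr)@mx,(e+.232*d-ctr)@my)
E
```

```text
[[ 0.6858428   0.10749093]
 [ 0.71196992 -0.02461957]
 [ 0.43159786 -0.07885496]
 [ 0.40628717  0.0544743 ]]
len 0.2845384262401471 0.2855695490022172 0.1346692658682018 ctr [0.55892444 0.01462267] ang 10.843446893073176
foot [0.41187838 0.14519254] d [0.99170077 0.12856765] 7.3868294 w 0.07254974520182587 origin [0.48625594 0.15483511]
in mat: foot -0.11985692409628497 0.15590172581623696 loop 0.11172100439871199 0.1419138059953738
roll 0.14917915794725753 final foot -0.128851347025855 0.006993959910431579 loop 0.10272658146914206 -0.0069939599104316035
```

>>> move_arm --motion '[[[-41.5,-36.7,0],[0,0,67]],[[-41.5,-36.7,0],[0,0,67]],[[-41.5,-36.7,0],[0,0,67]],[[-41.5,-36.7,0],[0,0,67]],[[-41.5,-36.7,0],[0,0,67]]]' --grip 70

```text
clock: 0.7
ee_pos: [0.3177, 0.4386, 0.2185]
eef_rot: [0.0, 0.491, 0.871, 0.0]
ft_force: [1.6, 0.3, -0.2]
width: 0.702
grasp_force: 0.0
```

```bash
cat > go.py <<'E'
import sys
from h import *
# go.py x y z yaw(deg of tool y): shift needed in tool axes
def go(x,y,z,yaw):
    st=ctrl.get_state(); q=st['eef_rot']; r=R.from_quat([q[1],q[2],q[3],q[0]])
    c,s_=np.cos(np.radians(yaw)),np.sin(np.radians(yaw))
    t=R.from_matrix(np.array([[-s_,c,0],[c,s_,0],[0,0,-1]]).T)
    print('t',st['clock'],'pos',st['ee_pos'].round(4),'F',st['ft_force'].round(2),'w',round(st['width'],2))
    print('shift cm',(r.inv().apply(np.array([x,y,z])-st['ee_pos'])*100).round(2),'turn',np.degrees((r.inv()*t).as_rotvec()).round(2))
go(*map(float,sys.argv[1:5]))
E
python3 go.py .482 .185 .12 7.4
```

```text
t 0.7 pos [0.3177 0.4386 0.2185] F [ 1.64  0.26 -0.23] w 0.7
shift cm [-30.2    0.95   9.85] turn [ 0.    0.   23.72]
```

>>> move_arm --motion '[[[-30.2,0.95,3],[0,0,23.7]],[[-30.2,0.95,3],[0,0,23.7]],[[-30.2,0.95,5],[0,0,23.7]],[[-30.2,0.95,7],[0,0,23.7]],[[-30.2,0.95,8],[0,0,23.7]]]'

```text
clock: 1.2
ee_pos: [0.4509, 0.2361, 0.1642]
eef_rot: [0.0, 0.658, 0.753, 0.001]
ft_force: [1.0, 0.8, -0.5]
width: 0.7
grasp_force: 0.0
```

>>> move_arm --motion '[[[-4.5,0,2],[0,0,0]],[[-4.5,0,2],[0,0,0]]]'

```text
clock: 1.4
ee_pos: [0.4558, 0.1891, 0.1411]
eef_rot: [-0.001, 0.659, 0.752, -0.002]
ft_force: [-0.9, 0.7, -0.6]
width: 0.699
grasp_force: 0.0
```

```bash
python3 go.py .482 .185 .10 7.4
```

```text
t 1.4 pos [0.4558 0.1891 0.1411] F [-0.94  0.7  -0.61] w 0.7
shift cm [-0.74  2.56  4.11] turn [-0.21  0.1   0.11]
```

>>> move_arm --motion '[[[-0.7,2.6,2],[0,0,0]],[[-0.7,2.6,4.1],[0,0,0]],[[-0.7,2.6,5.5],[0,0,0]],[[-0.7,2.6,6.5],[0,0,0]],[[-0.7,2.6,6.5],[0,0,0]]]'

```text
clock: 1.9
ee_pos: [0.482, 0.1902, 0.078]
eef_rot: [-0.0, 0.657, 0.753, -0.001]
ft_force: [0.5, -0.7, 0.3]
width: 0.7
grasp_force: 0.0
```

>>> move_arm --motion '[[[0,0,0.3],[0,0,0]],[[0,0,0.6],[0,0,0]],[[0,0,0.9],[0,0,0]],[[0,0,1.2],[0,0,0]]]'

```text
clock: 2.3
ee_pos: [0.4828, 0.19, 0.0671]
eef_rot: [0.0, 0.658, 0.753, 0.0]
ft_force: [0.5, -0.8, 0.4]
width: 0.7
grasp_force: 0.0
```

```bash
python3 go.py .482 .185 .063 7.4; python3 -c "
from work import *
s=snap('side','s1.png');x=s['pixels'][100:280,180:400,::-1];cv2.imwrite('pics/s1.png',cv2.resize(x,None,fx=3,fy=3))"
```

```text
t 2.3 pos [0.4828 0.19   0.0671] F [ 0.54 -0.76  0.44] w 0.7
shift cm [-0.49 -0.15  0.41] turn [ 0.03 -0.01  0.36]
```

View pics/s1.png

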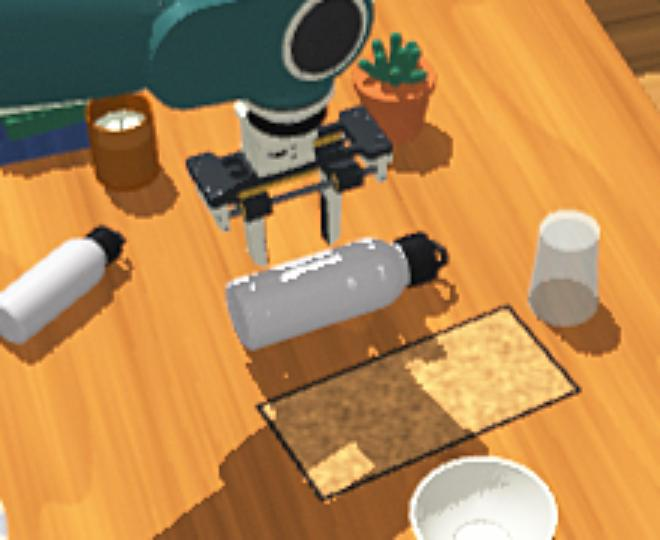

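The fingers stand just behind the barrel and clear of it, so I'll start the first rolling stroke.

>>> move_arm --motion '[[[-0.45,0,0.5],[0,0,0]],[[-1.35,0,0.25],[0,0,0]],[[-2.3,0,0],[0,0,0]],[[-3.25,0,-0.15],[0,0,0]],[[-4.25,0,-0.25],[0,0,0]]]'

```text
clock: 2.85
ee_pos: [0.4886, 0.1477, 0.0713]
eef_rot: [-0.0, 0.658, 0.753, 0.001]
ft_force: [-10.8, 1.1, 19.9]
width: 0.702
grasp_force: 10.1
```

```bash
python3 go.py .482 .14 .070 7.4
```

```text
t 2.85 pos [0.4886 0.1477 0.0713] F [-10.77   1.12  19.85] w 0.7
shift cm [-0.68 -0.76  0.13] turn [ 0.04 -0.05  0.35]
```

>>> move_arm --motion '[[[-1,-0.05,-0.12],[0,0,0]],[[-2,-0.1,-0.12],[0,0,0]],[[-3,-0.1,-0.12],[0,0,0]],[[-4,-0.1,-0.12],[0,0,0]]]'

```text
clock: 3.25
ee_pos: [0.4935, 0.1075, 0.072]
eef_rot: [0.0, 0.658, 0.753, 0.001]
ft_force: [-3.2, -0.6, 13.9]
width: 0.703
grasp_force: 6.5
```

```bash
python3 go.py .482 .14 .070 7.4; python3 -c "
from work import *
s=snap('side','s1.png');x=s['pixels'][100:280,180:400,::-1];cv2.imwrite('pics/s2.png',cv2.resize(x,None,fx=3,fy=3))"
```

```text
t 3.25 pos [0.4935 0.1075 0.072 ] F [-3.15 -0.55 13.95] w 0.7
shift cm [ 3.37 -0.7   0.2 ] turn [ 0.09 -0.01  0.35]
```

View pics/s2.png

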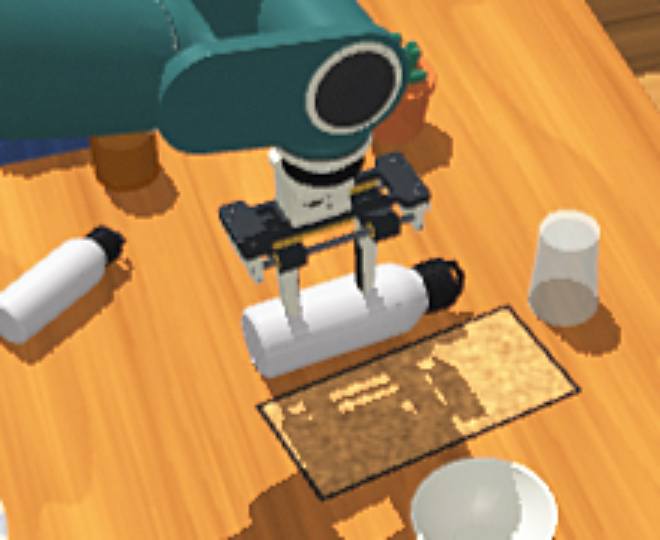

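The bottle rolls along with the fingers and is staying nearly parallel to the mat. I'll finish this stroke slowly, lift, and go back for the next one.

>>> move_arm --motion '[[[-0.9,0,0],[0,0,0]],[[-1.5,0,0.03],[0,0,0]],[[-1.8,0,0.05],[0,0,0]],[[-1.8,0,-0.6],[0,0,0]],[[-1.8,0,-2.5],[0,0,0]]]'

```text
clock: 3.8
ee_pos: [0.4945, 0.0899, 0.0946]
eef_rot: [-0.001, 0.658, 0.753, -0.001]
ft_force: [-0.5, 0.1, 0.2]
width: 0.695
grasp_force: 0.0
```

>>> move_arm --motion '[[[4,0,0],[0,0,0]],[[5.5,0,0],[0,0,0]],[[5.5,0,0],[0,0,0]]]'

```text
clock: 4.1
ee_pos: [0.4875, 0.1461, 0.0956]
eef_rot: [-0.0, 0.657, 0.754, -0.0]
ft_force: [0.5, -0.5, -0.3]
width: 0.695
grasp_force: 0.0
```

```bash
cat > m2.py <<'E'
from work import *
M=dict(ctr=np.array([.5589,.0146]),a=np.radians(10.84))
s=snap('top','t2.png')
x=s['pixels'][150:300,200:400,::-1];cv2.imwrite('pics/t2.png',cv2.resize(x,None,fx=4,fy=4))
s=snap('side','s3.png')
x=s['pixels'][100:280,180:400,::-1];cv2.imwrite('pics/s3.png',cv2.resize(x,None,fx=3,fy=3))
E
python3 m2.py; python3 go.py .5 .13 .072 7.4
```

```text
t 4.2 pos [0.4877 0.1446 0.0954] F [ 0.05 -0.32  0.34] w 0.7
shift cm [-1.61  1.02  2.34] turn [-0.03  0.02  0.42]
```

View pics/t2.png

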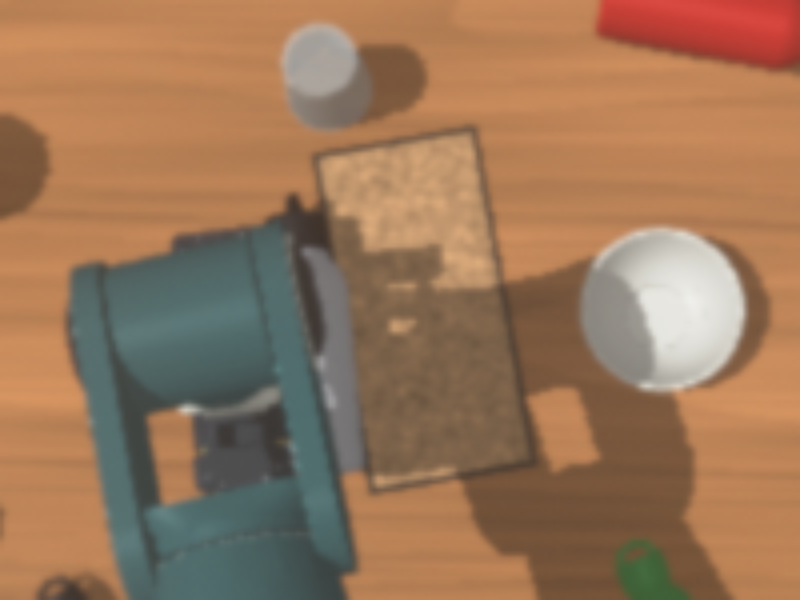

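The bottle's right side shows beside the mat's left edge, running from about crop (350,290) to (366,468), and the foot is near row 470. I'll compute the axis from that edge.

```bash
python3 - <<'E'
from work import *
s=snap('top')
hsv=cv2.cvtColor(s['pixels'],cv2.COLOR_RGB2HSV)
L=[]
for v in range(222,266):
    g=[u for u in range(275,296) if hsv[v,u,1]<60 and hsv[v,u,2]>70]
    if g: L.append((max(g)+.5,v))
P=plane(s,L,.036)[:,:2]
vx,vy,x0,y0=cv2.fitLine(P.astype(np.float32),cv2.DIST_HUBER,0,.01,.01).ravel()
d=np.array([vx,vy])*np.sign(vx);n=np.array([-d[1],d[0]])
print(len(L),np.degrees(np.arctan2(d[1],d[0])),np.std((P-[x0,y0])@n))
c=np.array([x0,y0])+n*.036
f=plane(s,[((366+.5)/4-.5+200,(470+.5)/4-.5+150)],.036)[0,:2]
o=c+d*((f-c)@d+.075)
a=np.radians(10.84);mx=np.array([np.cos(a),np.sin(a)]);my=np.array([-mx[1],mx[0]]);ctr=np.array([.5589,.0146])
mid=o+.041*d
print('origin',o,'d',d,'mid in mat',(mid-ctr)@mx,(mid-ctr)@my,'to roll',((mid-ctr)@my)/(n@my))
print('target start',o+n*.031)
E
```

```text
44 8.112137 0.0010204215672984488
origin [0.49070657 0.1025234 ] d [0.9899938  0.14111096] mid in mat -0.009487563640981233 0.09722816881584986 to roll 0.09733846567255085
target start [0.48633213 0.13321321]
```

>>> move_arm --motion '[[[-0.5,-0.2,1.5],[0,0,-0.4]],[[-0.7,-0.2,2.5],[0,0,-0.4]],[[-0.7,-0.2,2.85],[0,0,-0.4]],[[-0.7,-0.2,2.85],[0,0,-0.4]]]'

```text
clock: 4.65
ee_pos: [0.4864, 0.137, 0.0661]
eef_rot: [-0.0, 0.655, 0.755, -0.001]
ft_force: [-0.1, 0.3, 0.6]
width: 0.7
grasp_force: 0.0
```

>>> move_arm --motion '[[[-0.45,0,0.5],[0,0,0]],[[-1.35,0,0.25],[0,0,0]],[[-2.3,0,0],[0,0,0]],[[-3.25,0,-0.15],[0,0,0]],[[-4.25,0,-0.27],[0,0,0]]]'

```text
clock: 5.15
ee_pos: [0.4931, 0.0952, 0.0716]
eef_rot: [0.0, 0.655, 0.756, 0.0]
ft_force: [-6.7, 0.1, 14.7]
width: 0.698
grasp_force: 6.7
```

>>> move_arm --motion '[[[-1,-0.05,-0.12],[0,0,0]],[[-2,-0.1,-0.12],[0,0,0]],[[-3,-0.1,-0.12],[0,0,0]],[[-4,-0.1,-0.12],[0,0,0]]]'

```text
clock: 5.55
ee_pos: [0.4981, 0.0551, 0.072]
eef_rot: [0.0, 0.655, 0.756, 0.0]
ft_force: [-2.6, -0.7, 8.8]
width: 0.704
grasp_force: 4.1
```

>>> move_arm --motion '[[[-0.9,0,0],[0,0,0]],[[-1.5,0,0.03],[0,0,0]],[[-1.8,0,0.05],[0,0,0]],[[-1.8,0,-0.6],[0,0,0]],[[-1.8,0,-2.5],[0,0,0]]]'

```text
clock: 6.05
ee_pos: [0.4992, 0.038, 0.0949]
eef_rot: [-0.001, 0.655, 0.756, -0.001]
ft_force: [0.1, 0.2, -0.2]
width: 0.698
grasp_force: 0.0
```

>>> move_arm --motion '[[[4,0,0],[0,0,0]],[[7.5,0,0],[0,0,0]],[[7.5,0,0],[0,0,0]]]'

```text
clock: 6.35
ee_pos: [0.4889, 0.1152, 0.0964]
eef_rot: [-0.0, 0.654, 0.757, 0.0]
ft_force: [-0.5, -0.7, -0.4]
width: 0.702
grasp_force: 0.0
```

```bash
sed -i s/t2.png/t4.png/g\;s/s3.png/s4.png/g m2.py; python3 m2.py; python3 go.py .5 .08 .072 7.4
```

```text
t 6.45 pos [0.4893 0.1128 0.0962] F [ 0.05 -0.06 -0.01] w 0.7
shift cm [-3.4   0.59  2.42] turn [-0.    0.01  0.87]
```

View pics/t4.png

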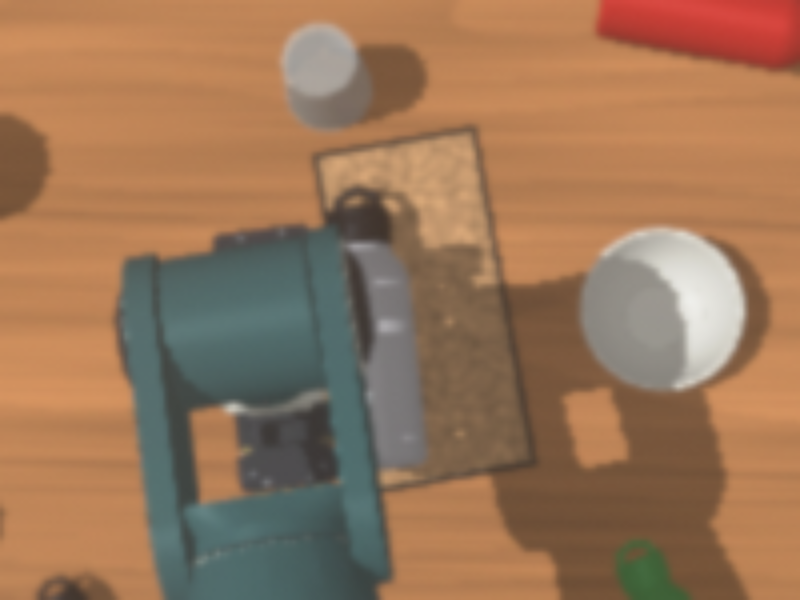

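The bottle is now partly on the mat, with its right edge from about crop (411,290) to (426,460), its foot near row 466 and its cap at (362,190).

```bash
cat > m3.py <<'E'
from work import *
import sys
u0,u1,v0,v1=map(int,sys.argv[1:5]); fu,fv=map(float,sys.argv[5:7])
s=snap('top')
hsv=cv2.cvtColor(s['pixels'],cv2.COLOR_RGB2HSV)
L=[]
for v in range(v0,v1):
    g=[u for u in range(u0,u1) if hsv[v,u,1]<60 and hsv[v,u,2]>70]
    if g: L.append((max(g)+.5,v))
P=plane(s,L,.036)[:,:2]
vx,vy,x0,y0=cv2.fitLine(P.astype(np.float32),cv2.DIST_HUBER,0,.01,.01).ravel()
d=np.array([vx,vy])*np.sign(vx);n=np.array([-d[1],d[0]])
print(len(L),np.degrees(np.arctan2(d[1],d[0])),np.std((P-[x0,y0])@n))
c=np.array([x0,y0])+n*.036
f=plane(s,[((fu+.5)/4-.5+200,(fv+.5)/4-.5+150)],.036)[0,:2]
o=c+d*((f-c)@d+.075)
a=np.radians(10.84);mx=np.array([np.cos(a),np.sin(a)]);my=np.array([-mx[1],mx[0]]);ctr=np.array([.5589,.0146])
mid=o+.041*d
print('origin',o,'d',d,'mid in mat',(mid-ctr)@mx,(mid-ctr)@my,'to roll',((mid-ctr)@my)/(n@my))
p=ctrl.get_state()['ee_pos'][:2]-o
print('tool rel bottle along,across',p@d,p@n)
E
python3 m3.py 291 309 222 264 420 465
```

```text
42 7.42254 0.0009089888776313211
origin [0.49682979 0.05226752] d [0.9916204 0.1291857] mid in mat -0.012951528863475663 0.04622471271603392 to roll 0.046307059994279094
tool rel bottle along,across 0.00036876071906427306 0.060355240758710696
```

>>> move_arm --motion '[[[-1.8,0,1],[0,0,0]],[[-2.5,0,2.4],[0,0,0]],[[-2.5,0,2.95],[0,0,0]],[[-2.5,0,2.95],[0,0,0]]]'

```text
clock: 6.9
ee_pos: [0.4925, 0.087, 0.0654]
eef_rot: [-0.001, 0.656, 0.755, -0.001]
ft_force: [-0.2, 0.1, 0.2]
width: 0.701
grasp_force: 0.0
```

>>> move_arm --motion '[[[-0.45,0,0.5],[0,0,0]],[[-1.35,0,0.25],[0,0,0]],[[-2.3,0,0],[0,0,0]],[[-3.25,0,-0.15],[0,0,0]],[[-4.25,0,-0.27],[0,0,0]]]'

```text
clock: 7.4
ee_pos: [0.4993, 0.0453, 0.0714]
eef_rot: [0.0, 0.655, 0.756, 0.0]
ft_force: [-11.9, 0.0, 18.8]
width: 0.699
grasp_force: 9.4
```

>>> move_arm --motion '[[[-1,-0.05,-0.12],[0,0,0]],[[-2,-0.1,-0.12],[0,0,0]],[[-3,-0.1,-0.12],[0,0,0]],[[-3.8,-0.1,-0.12],[0,0,0]]]'

```text
clock: 7.8
ee_pos: [0.504, 0.0071, 0.072]
eef_rot: [0.001, 0.655, 0.756, 0.0]
ft_force: [-5.4, -0.2, 12.6]
width: 0.702
grasp_force: 6.2
```

>>> move_arm --motion '[[[-0.6,0,0],[0,0,0]],[[-1,0,0],[0,0,0]],[[-1.1,0,0],[0,0,0]],[[-1.1,0,0],[0,0,0]],[[-1.1,0,-0.8],[0,0,0]]]'

```text
clock: 8.3
ee_pos: [0.5048, -0.0033, 0.0784]
eef_rot: [-0.0, 0.655, 0.756, -0.0]
ft_force: [-0.5, -0.1, -0.2]
width: 0.695
grasp_force: 0.0
```

>>> move_arm --motion '[[[0,0,-4],[0,0,0]],[[0,0,-9],[0,0,0]],[[5,0,-12],[0,0,0]],[[10,0,-12],[0,0,0]],[[15,0,-12],[0,0,0]]]'

```text
clock: 8.8
ee_pos: [0.4848, 0.1395, 0.2007]
eef_rot: [0.001, 0.655, 0.755, 0.001]
ft_force: [1.1, 0.6, -0.9]
width: 0.701
grasp_force: 0.0
```

>>> move_arm --motion '[[[5,0,0],[0,0,0]],[[10,0,0],[0,0,0]],[[15,0,0],[0,0,0]],[[17,0,0],[0,0,0]],[[17,0,0],[0,0,0]]]'

```text
clock: 9.3
ee_pos: [0.4598, 0.3088, 0.1986]
eef_rot: [-0.0, 0.654, 0.757, 0.0]
ft_force: [-0.4, -0.4, -0.6]
width: 0.702
grasp_force: 0.0
```

```bash
sed -i s/t4.png/t5.png/g\;s/s4.png/s5.png/g m2.py; python3 m2.py; python3 - <<'E'
from work import *
s=snap('top')
f,d,w=ends(s,(292,335,190,285))
a=np.radians(10.84);mx=np.array([np.cos(a),np.sin(a)]);my=np.array([-mx[1],mx[0]]);ctr=np.array([.5589,.0146])
for k in(0,.15,.232): p=f+k*d-ctr;print(k,p@mx,p@my)
print(w,np.degrees(np.arctan2(d[1],d[0])))
E
```

```text
0 -0.13037577307262924 0.009709020097866105
0.15 0.01912362906573145 -0.002535536927232339
0.232 0.10084995096642395 -0.009229225627586907
0.07356722280762656 6.157713
```

View pics/t5.png

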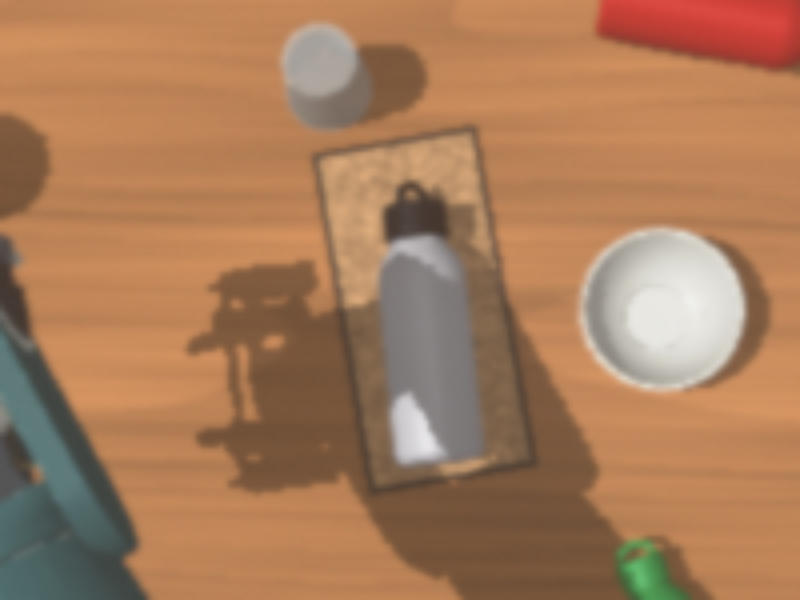

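The bottle now lies wholly on the mat. The foot, at about crop (435,463), is inside the near edge, and the loop tip, at (410,183), is well inside the far edge. It is centred across the mat, at rest, and the arm is clear.

```bash
python3 -c "
from h import *
print(ctrl.sign_off())"
```

```text
the job is handed in; nothing more can be done
None
```

The larger silver bottle was rolled onto the cork mat in three fingertip strokes and handed in at rest after about 9.5 s, about 15 mm clear at the foot, more at the other edges, and about 5° off the mat's line, with nothing else touched.

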